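# Click the front board of the worktop deck into its groove strip

### The job

The loose wooden front board belongs on the screwed-down back board as one flat deck for the colour bottles. Lift it by its grip bar, angle it so that its tongue dips under the lip of the back board's metal groove strip, push it gently home against the lip while it is still angled, then lower it flat onto the worktop so that the joint locks, with the ends of the two boards about level, and let go. Use only light pushes on the joint, and leave the jar, the tape roll and the dropper bottle where they are.

Things in the scene. Friction and masses are not known exactly. Their poses are not given: they have to be found in the camera images.
- front_board: Loose pale wooden board, flat on the worktop, 0.2 to 0.4 kg. Body 110 (x) x 130 (y) x 24 (z) mm, x -55 to 55; origin at the centre of its underside; x points to the tongued edge, z up. A tongue (see tongue) sticks out at +x; above it the edge is bevelled back from (x 55, z 15.8) to (x 51, z 24). The underside has a slot (see slot). Lifted by a grip bar on top.
- grip_bar (a point): Darker wooden bar on top of the front board, at its middle: 16 mm thick (board x), 70 mm long (board y), z 24 to 56 mm above the underside. This point is 46 mm above the underside, over the board's origin; axes as the board's. Pinch it from above across its thickness.
- tongue (a point): Middle of the tongue's outer edge, at board x 66, y 0, z 13.8 mm; axes as the board's. The tongue is 4 mm thick and runs the whole 130 mm: x 55 to 66, z 11.8 to 15.8.
- slot (a point): Middle of the slot in the front board's underside that takes the strip's ridge, at board x 32.5, y 0, z 5 mm; axes as the board's. Slot: x 27.2 to 37.8, open down, roof at z 10. The board is solid down to z 0 from x -55 to 27.2; beyond the slot a bar from x 37.8 to 53 reaches down to z 5; from x 53 on nothing but the tongue is below z 15.
- back_board: Pale wooden board screwed to the worktop, 90 (x) x 140 (y) x 24 (z) mm; origin at the centre of its underside; its -x edge faces the robot within 0.3 rad and carries a 140 mm long aluminium groove strip. The strip is fixed, but was set on slotted screws to stand out by an unreported s, anywhere from 0 to 18 mm: find it by touch or sight. More than 18 N on board or strip is too much.
- lip_back (a point): Middle of the lower edge of the strip's lip if s were 0: at back board x -63, y 0, z 17.5 mm; axes as the back board's. True lip edge: x -63-s. The lip spans x -63-s to -45-s, z 17.5 to 24, over an open groove 14 mm deep, z 3 to 17.5. A 2 mm flange lies on top, z 24 to 26. Joined, the front board's x 55 lies within 3 mm of the lip edge, underside on the worktop.
- ridge_back (a point): Middle of the top of the strip's ridge if s were 0: at back board x -86, y 0, z 8 mm; axes as the back board's. True ridge: x -89-s to -83-s, z 3 to 8, on the strip's 3 mm thick floor, which runs from there to under the lip. Flat, the board cannot go in. At 20 degrees, bevel on the lip edge, it clears ridge and floor by 2 mm; turned down about the lip edge, the slot drops over the ridge.
- jar: Cream jar with black lid, 72 mm wide, 86 mm tall, to the left of the back board; origin at the centre of its underside. Leave it.
- tape: White tape roll lying flat, 68 mm wide, 25 mm tall, to the right of the back board; origin at the centre of its underside. Leave it.
- dropper: White squeeze bottle with blue cap, 34 mm wide, 86 mm tall, to the right; origin at the centre of its underside. Leave it.

How it is judged:
By the outcome, as a careful person would: the job done as asked, in the order asked, and still so for the second after the job is handed in, with the robot touching nothing.
It also fails if it takes over 61 s, if anything falls off the work surface, if the arm or the gripper's body presses on something with over 40 N, if the wrist force passes 120 N, or if a joint passes its speed limit or range.

### The arm

A 7-joint arm with a two-finger parallel gripper is mounted at the origin on a cart in front of the work surface, level with it; the furniture and walls round the work are solid. World frame = base frame: x ahead of the robot, y to its left, z up, the work surface at z = 0. Lengths are in m, angles in rad, forces in N, time in s.
With the tool pointing down it reaches from about 0.4 to 0.9 m from the base axis. Payload 5.5 kg.
Tool frame: the origin (TCP) lies midway between the tips of the shut fingers; the grasp point (between the pads) lies bot.hold_point_z behind it (bot.hold_point_z is the distance from the TCP to the grasp point, in m); z points along the fingers, y is the line along which they close (so a half turn about z gives the same grasp; the last joint's range is limited). The gripper opens to 92 mm and grips with 3 to 60 N. Pads are 19 mm wide; open, the fingers measure 130 mm over their backs; the gripper's body (75 mm by 190 mm) begins 47 mm behind the grasp point.
Start: joints at [-0.841, 0.501, -0.427, 1.55, 0.221, 1.138, -0.21], TCP at [0.292, 0.58, 0.192] pointing down, gripper open.
Joint ranges: [-2.88, 2.88], [-0.31, 2.03], [-1.54, 1.56], [0.2, 2.42], [-1.41, 4.55], [0.19, 2.02], [-2.57, 2.57]. Speed limits (rad/s): [2.57, 2.57, 3.14, 3.14, 3.14, 3.14, 3.14].

### API

Orientations are given as a rotation vector (axis times angle).
In Python, from station import bot, cams gives the robot as it stands.
- The arm moves only by the tool move_arm, never from a script. Its argument "steps" is a list of rows, each a list of 3 entries, a list of its own where there are three numbers: the turn, a rotation vector about the tool's x, y, z in units of 5 degrees (1.0 is 5 degrees), then the shift along the tool's x, y, z in units of 30 mm (1.0 is 30 mm), then the opening, from 0 (shut) to 1 (fully open). A call has 1 to 20 rows; each row shifts and turns the commanded pose from where the row before left it, along the tool's axes as they then stand; what a row does not reach is not made up. A row lasts 1/12 s, in which the tool goes at most 41.7 mm and 7.16 degrees, less where a joint would pass 70% of its speed; a pose out of reach is approached as far as the arm can. A call is refused whole if a number of a shift passes 1 or a number of a turn 1, either way. A call with a gripper value outside its range is refused whole. The fingers move at their own pace and stop on an object; "newtons" is the grip in N (left out, the last holds). Time passes only in rows, so rows that do not move let the fingers close. It gives the time, the measured TCP pose, the force, the opening and the grip force at its end, in the units of the state.
- bot.get_obs(): the state, without advancing time (a new reading comes with each control period).
- cams.snapshot(name): name is "scene" or "top" or "wrist"; returns a dict with "frame" (384x512x3 uint8, blue, green, red), "range_z" (384x512 float32, m along the optical axis (not along the pixel's ray), 0 where there is no reading), "camera_matrix" (3x3 intrinsics, pixels), "k1" (the pictures are not rectified: a ray, as slopes to the right and down, at radius r is drawn at 1 + k1 r^2 times it, then the intrinsics apply), "R" (3x3) and "t" (3): a world point X has camera coordinates R X + t; the wrist camera has in their place "mount" (4x4, takes a point from camera to tool coordinates, whose origin is the TCP and whose axes are the flange's). Camera axes: x right, y down, z forward; pixel columns grow to the right and rows downward; lengths in m; the calibration is good to about 2 mm. A picture is of the moment at which its call begins: read the wrist's pose just before it.
- bot.close_job(): hands the job in; it is judged then, once.
The state is a dict: "time_s": time; "joint_positions": joint angles; "joint_velocities": joint speeds; "effort": joint torques, N m; "ee_pos": TCP position; "orientation": TCP orientation; "wrist_force": force on the tool from outside, world axes, zero at the start; "ft_torque": the same for the moment, N m; "opening": finger opening in m; "gripper_force": force on a finger pad.
Only numpy, scipy, OpenCV 4.12 (cv2) and the standard library are available. Lean on these libraries where they do the work, as an engineer would, in place of code of your own. Each camera call takes 0.05 s, during which the arm holds its last target. There are 200 camera calls.

## Working session

There is one attempt and no reset: what is moved stays moved. The work goes in short steps, Python scripts to look and compute and a tool call to move; the robot and the scene stay as the last step left them, time stands still between calls to the robot, and variables do not carry over. Pictures are saved under pics/ and viewed, at most 10 in all, crops included, and the job is handed in when it is done.

Besides the shell and the picture viewer there is one more tool, called after "Request:" in YAML: its name, and indented under it one key for each argument. move_arm: Moves the arm, as the interface text tells. Its arguments: {"type":"object","properties":{"steps":{"type":"array"},"newtons":{"type":"number"}},"required":["steps"]}

```bash
mkdir -p pics; ls; python3 - <<'E'
from station import bot,cams
import cv2,numpy as np
o=bot.get_obs();print({k:np.round(v,3) for k,v in o.items()},bot.hold_point_z)
for n in("top","scene"):
    s=cams.snapshot(n);cv2.imwrite(f"pics/{n}0.png",s["frame"]);np.savez(f"{n}0.npz",**s)
    if "R" in s: print(n,-s["R"].T@s["t"],s["k1"],s["camera_matrix"][0,0],s["R"].round(2))
E
```

```text
pics
{'time_s': np.float64(0.0), 'joint_positions': array([-0.841,  0.502, -0.427,  1.551,  0.221,  1.138, -0.21 ]), 'joint_velocities': array([-0.001,  0.002, -0.001, -0.   , -0.001, -0.002, -0.   ]), 'effort': array([-0.0000e+00, -5.6661e+01, -5.8170e+00, -2.7913e+01, -6.9000e-02,
        3.1000e-02,  0.0000e+00]), 'ee_pos': array([0.292, 0.58 , 0.191]), 'orientation': array([-7.260e-01, -3.056e+00,  3.000e-03]), 'wrist_force': array([ 0.569,  1.078, -0.116]), 'ft_torque': array([ 0.009, -0.002, -0.01 ]), 'gripper_force': np.float64(0.0), 'opening': np.float64(0.092)} 0.0188
top [0.38869371 0.15192428 1.3188397 ] -0.1400633830920049 460.7023666027177 [[ 0.02 -1.   -0.  ]
 [-0.99 -0.02 -0.13]
 [ 0.13  0.01 -0.99]]
scene [-0.38858267  0.82902436  0.66185319] 0.020515835826139597 459.58091198079796 [[-0.58 -0.82 -0.  ]
 [-0.38  0.27 -0.88]
 [ 0.72 -0.51 -0.47]]
```

View pics/top0.png

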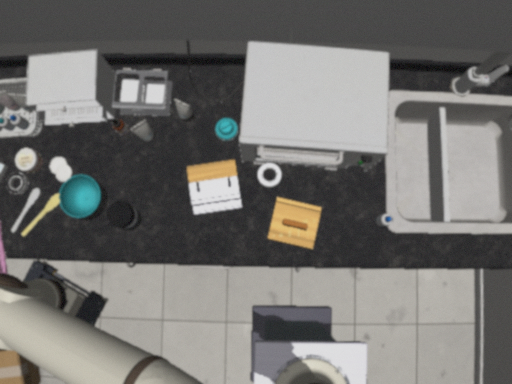

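View pics/scene0.png

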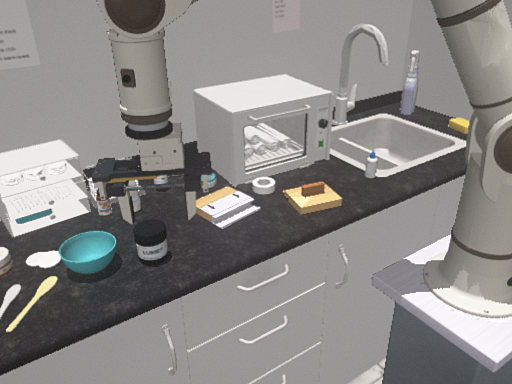

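The top view shows the back board with its metal strip at about (215,187) and the front board with its bar at (295,223). The jar is at (122,214), the tape at (269,175) and the dropper at (387,219). I'll enlarge the board area.

```bash
python3 - <<'E'
import cv2
im=cv2.imread("pics/top0.png")[150:255,180:330]
cv2.imwrite("pics/c0.png",cv2.resize(im,None,fx=5.3,fy=5.3,interpolation=cv2.INTER_CUBIC))
E
```

```text
(no output)
```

View pics/c0.png

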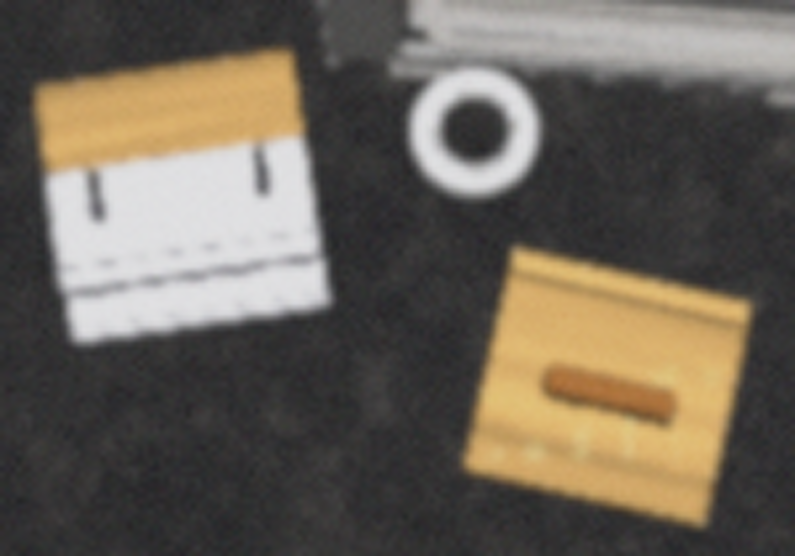

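The crop shows these points (crop pixels):
- **Back board:** far corners at (35,85) and (292,48).
- **Strip:** near edge from (75,345) to (332,305), with a dark groove line from (75,292) to (327,258).
- **Front board:** tongue corners at (515,247) and (750,300), rear corners at (463,468) and (705,525).
- **Grip bar:** spans (545,380) to (673,410).

```bash
cat > h.py <<'E'
import numpy as np,cv2
from scipy.spatial.transform import Rotation as Ro
def cam_wt(s,obs=None):
    """world-from-camera R, origin"""
    if "mount" in s:
        T=np.eye(4);T[:3,:3]=Ro.from_rotvec(obs["orientation"]).as_matrix();T[:3,3]=obs["ee_pos"]
        T=T@s["mount"];return T[:3,:3],T[:3,3]
    return s["R"].T,-s["R"].T@s["t"]
def rays(s,uv):
    d=np.array([float(s["k1"]),0,0,0])
    p=cv2.undistortPoints(np.array(uv,float).reshape(-1,1,2),s["camera_matrix"],d)[:,0]
    return np.c_[p,np.ones(len(p))]
def onplane(s,uv,z,obs=None):
    R,o=cam_wt(s,obs);d=rays(s,uv)@R.T
    return o+d*((np.broadcast_to(z,len(d))-o[2])/d[:,2])[:,None]
def depthpt(s,uv,obs=None):
    R,o=cam_wt(s,obs)
    dep=np.array([np.median(s["range_z"][int(v)-1:int(v)+2,int(u)-1:int(u)+2]) for u,v in uv])
    return o+(rays(s,uv)*dep[:,None])@R.T
E
python3 - <<'E'
from h import *
s=dict(np.load("top0.npz"))
f=lambda a:(np.array(a)+.5)/5.3-.5+np.array([180,150])
def show(n,a,z):
    p=onplane(s,f(a),z);print(n,p.round(4).tolist());return p
b=show("back far",[(35,85),(292,48)],.024)
l=show("woodstrip",[(47,168),(303,137)],.025)
e=show("strip near",[(75,345),(332,305)],.005)
g=show("dark line",[(75,292),(327,258)],.0175)
g=show("dashed",[(65,268),(315,236)],.026)
t=show("tongue",[(515,247),(750,300)],.0158)
r=show("rear",[(463,468),(705,525)],.024)
q=show("bar",[(545,380),(673,408)],.056)
for p in(b,l,e,t,r,q):
    d=p[0]-p[1];print(np.linalg.norm(d),np.arctan2(-d[0],d[1]),p.mean(0))
E
```

```text
back far [[0.6403, 0.3653, 0.024], [0.6634, 0.2265, 0.024]]
woodstrip [[0.5947, 0.3566, 0.025], [0.6145, 0.2191, 0.025]]
strip near [[0.5012, 0.3405, 0.005], [0.5261, 0.2018, 0.005]]
dark line [[0.5287, 0.3398, 0.0175], [0.5501, 0.2047, 0.0175]]
dashed [[0.5406, 0.3445, 0.026], [0.5608, 0.2111, 0.026]]
tongue [[0.5585, 0.1038, 0.0158], [0.5325, -0.0232, 0.0158]]
rear [[0.439, 0.1296, 0.024], [0.4114, 0.001, 0.024]]
bar [[0.4841, 0.0885, 0.056], [0.4709, 0.0219, 0.056]]
0.14076876851826087 0.16520869232344698 [0.65184168 0.29589796 0.024     ]
0.1389727981850047 0.14272525226520377 [0.60459161 0.28783581 0.025     ]
0.14088331339873986 0.17764787946242264 [0.51366897 0.27114044 0.005     ]
0.12960159643592603 -0.2020897981070298 [0.54548816 0.04027124 0.0158    ]
0.13144940084155987 -0.21102369272571778 [0.42519942 0.06529223 0.024     ]
0.06787682279654036 -0.19530923936145508 [0.47752999 0.05523323 0.056     ]
```

```bash
cat >> h.py <<'E'
def down(yaw):
    """tool pointing down, tool y along world heading yaw"""
    y=np.array([np.cos(yaw),np.sin(yaw),0]);z=np.array([0,0,-1.]);return np.c_[np.cross(y,z),y,z]
def plan(obs,R,p):
    """shift (30 mm units, now's tool axes) then turn (5 deg units)"""
    R0=Ro.from_rotvec(obs["orientation"]).as_matrix()
    sh=R0.T@(np.array(p)-obs["ee_pos"])/.03
    tu=np.degrees(Ro.from_matrix(R0.T@R).as_rotvec())/5
    print("shift",sh.round(3),"turn",tu.round(3))
E
python3 - <<'E'
from h import *
from station import bot,cams
s=cams.snapshot("wrist");print(s["mount"].round(3),s["camera_matrix"].round(1),s["k1"])
T=s["mount"]
for yaw in(-.2,.17):
    R=down(yaw);v=R@T[:3,:3]@[0,0,1];c=R@T[:3,3];print(v,c)
    # put image centre on strip at z=.02
    k=(.20+c[2]-.02)/-v[2];p=np.array([.545,.275,.2])-np.r_[(c+v*k)[:2],0];print(p);plan(bot.get_obs(),R,p)
E
```

```text
[[-0.001 -0.968 -0.251  0.068]
 [ 1.    -0.001  0.001  0.001]
 [-0.001 -0.251  0.968 -0.194]
 [ 0.     0.     0.     1.   ]] [[268.9   0.  259.3]
 [  0.  268.9 188.1]
 [  0.    0.    1. ]] -0.003934944464615467
[-0.0493258  -0.2463683  -0.96792026] [0.01483842 0.06602488 0.19366146]
[0.5492036  0.30408455 0.2       ]
shift [-11.785  -4.357  -0.279] turn [-1.5000e-02  1.1000e-02  1.4943e+01]
[ 0.04310279 -0.24753288 -0.96792026] [-0.01004135  0.0669226   0.19366146]
[0.53840171 0.3036364  0.2       ]
shift [-11.47   -4.533  -0.279] turn [-1.6000e-02  8.0000e-03  1.0703e+01]
```

Request:
move_arm:
  steps:
    - [[0, 0, 0], [-0.95, -0.375, 0], 1]
    - [[0, 0, 0], [-0.95, -0.375, 0], 1]
    - [[0, 0, 0], [-0.95, -0.375, 0], 1]
    - [[0, 0, 0], [-0.95, -0.375, 0], 1]
    - [[0, 0, 0], [-0.95, -0.375, 0], 1]
    - [[0, 0, 0], [-0.95, -0.375, 0], 1]
    - [[0, 0, 0], [-0.95, -0.375, 0], 1]
    - [[0, 0, 0], [-0.95, -0.375, 0], 1]
    - [[0, 0, 0], [-0.95, -0.375, 0], 1]
    - [[0, 0, 0], [-0.95, -0.375, 0], 1]
    - [[0, 0, 0], [-0.95, -0.375, 0], 1]
    - [[0, 0, 0], [-0.95, -0.375, 0], 1]

```text
time_s: 1.15
ee_pos: [0.5378, 0.3046, 0.192]
orientation: [-0.726, -3.056, 0.001]
wrist_force: [0.4, 0.7, -0.3]
opening: 0.0918
gripper_force: 0.0
```

Request:
move_arm:
  steps:
    - [[0, 0, 0.97], [0, 0, 0.25], 1]
    - [[0, 0, 0.97], [0, 0, 0.25], 1]
    - [[0, 0, 0.97], [0, 0, 0.25], 1]
    - [[0, 0, 0.97], [0, 0, 0.25], 1]
    - [[0, 0, 0.97], [0, 0, 0.25], 1]
    - [[0, 0, 0.97], [0, 0, 0.25], 1]
    - [[0, 0, 0.97], [0, 0, 0.25], 1]
    - [[0, 0, 0.97], [0, 0, 0.25], 1]
    - [[0, 0, 0.97], [0, 0, 0.25], 1]
    - [[0, 0, 0.97], [0, 0, 0.25], 1]
    - [[0, 0, 0.97], [0, 0, 0.25], 1]
    - [[0, 0, 0], [0, 0, 0.25], 1]
    - [[0, 0, 0], [0, 0, 0], 1]
    - [[0, 0, 0], [0, 0, 0], 1]

```text
time_s: 2.32
ee_pos: [0.5366, 0.3058, 0.1016]
orientation: [-2.018, -2.407, 0.002]
wrist_force: [-0.2, 0.2, -0.2]
opening: 0.0921
gripper_force: 0.0
```

```bash
python3 - <<'E'
from h import *
from station import bot,cams
o=bot.get_obs();s=cams.snapshot("wrist");np.savez("w1.npz",**s,**{k:o[k] for k in("ee_pos","orientation")})
print(o["time_s"],o["ee_pos"].round(4),o["joint_positions"].round(2),o["wrist_force"].round(2))
cv2.imwrite("pics/w1.png",cv2.resize(s["frame"],(800,600),interpolation=cv2.INTER_CUBIC))
plan(o,down(.165),[.538,.3036,.1])
E
```

```text
2.3167 [0.5366 0.3058 0.1016] [-0.46  0.51 -0.13  1.72  0.08  0.92 -0.45] [-0.23  0.16 -0.23]
shift [-0.082  0.034  0.053] turn [-0.016  0.005  0.121]
```

View pics/w1.png

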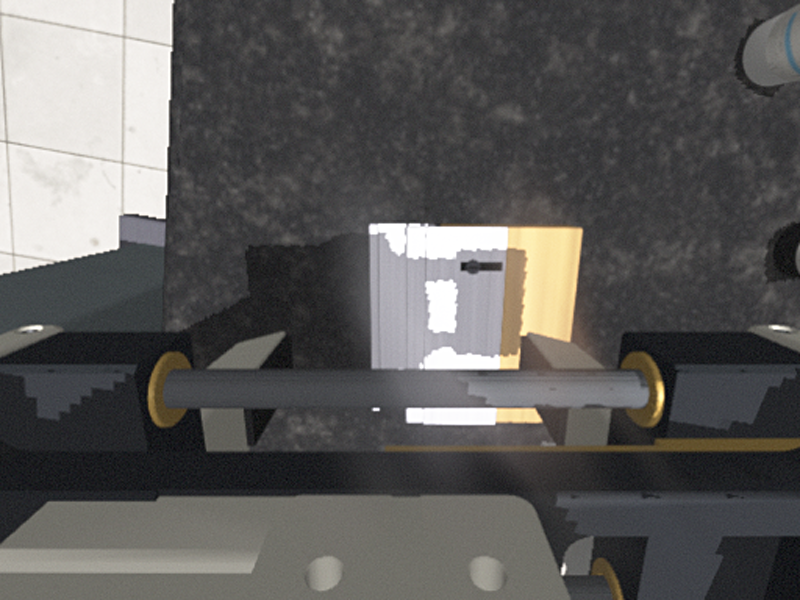

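The wrist view shows the strip from column 370 to 508 and the wood from 508 to 582 (rows 225 to 365). The left end edge is at row ~226. I'll profile it by depth.

```bash
python3 - <<'E'
from h import *
s=dict(np.load("w1.npz"))
uu,vv=np.meshgrid(np.arange(225,385),np.arange(135,232))
uv=np.c_[uu.ravel(),vv.ravel()]
R,o=cam_wt(s,s);d=s["range_z"][uv[:,1],uv[:,0]]
P=o+(rays(s,uv)*d[:,None])@R.T
Z=P[:,2].reshape(uu.shape);X=P.reshape(*uu.shape,3)
for r in(150,160,170,180,190,200,215):
    k=r-135;print(r,[(int(c),round(X[k,c-225,0]*1e3,1),round(X[k,c-225,1]*1e3,1),round(Z[k,c-225]*1e3,1)) for c in range(232,380) if abs(Z[k,c-225]-Z[k,c-226])>.0015])
k=160-135
print([(int(c),round(Z[k,c-225]*1e3,1)) for c in range(232,380,2)])
# end edges of back board at column in wood
for c in(340,355): print(c,[(int(r),X[r-135,c-225].round(4).tolist()) for r in range(137,232) if abs(Z[r-135,c-225]-Z[r-136,c-225])>.006])
g=s["frame"][160,232:380].mean(1).astype(int);print(list(g))
E
```

```text
150 [(234, np.float64(503.9), np.float64(336.2), np.float64(2.7)), (236, np.float64(506.6), np.float64(337.5), np.float64(10.5)), (242, np.float64(512.5), np.float64(337.9), np.float64(4.7)), (252, np.float64(523.1), np.float64(339.6), np.float64(2.9)), (261, np.float64(532.2), np.float64(343.6), np.float64(24.3)), (263, np.float64(534.1), np.float64(344.1), np.float64(25.6)), (273, np.float64(525.4), np.float64(373.7), np.float64(295.2)), (274, np.float64(544.8), np.float64(346.3), np.float64(28.2)), (288, np.float64(558.6), np.float64(348.6), np.float64(26.9)), (298, np.float64(568.4), np.float64(350.3), np.float64(26.8)), (308, np.float64(578.3), np.float64(352.0), np.float64(26.4)), (325, np.float64(595.5), np.float64(354.8), np.float64(24.2)), (326, np.float64(596.1), np.float64(355.1), np.float64(25.9)), (327, np.float64(596.6), np.float64(355.4), np.float64(27.4)), (342, np.float64(611.6), np.float64(357.9), np.float64(26.6)), (356, np.float64(626.4), np.float64(360.2), np.float64(23.7)), (357, np.float64(626.7), np.float64(360.5), np.float64(25.6)), (368, np.float64(637.2), n
[... 12711 characters left out ...]
5), np.int64(134), np.int64(139), np.int64(151), np.int64(199), np.int64(227), np.int64(224), np.int64(221), np.int64(224), np.int64(222), np.int64(220), np.int64(218), np.int64(217), np.int64(217), np.int64(215), np.int64(215), np.int64(214), np.int64(215), np.int64(211), np.int64(212), np.int64(215), np.int64(213), np.int64(215), np.int64(216), np.int64(216), np.int64(214), np.int64(216), np.int64(216), np.int64(216), np.int64(216), np.int64(213), np.int64(208), np.int64(205), np.int64(202), np.int64(196), np.int64(196), np.int64(203), np.int64(207), np.int64(201), np.int64(143), np.int64(80), np.int64(73), np.int64(78), np.int64(71), np.int64(69), np.int64(69), np.int64(65), np.int64(59)]
```

```bash
python3 - <<'E'
from h import *
from station import bot
plan(bot.get_obs(),down(-.2),[.4775,.0552,.13])
E
```

```text
shift [-7.889 -3.411 -0.927] turn [-4.000e-03  1.000e-03  4.297e+00]
```

Request:
move_arm:
  steps:
    - [[0, 0, 0], [-0.877, -0.379, -0.3], 1]
    - [[0, 0, 0], [-0.877, -0.379, -0.3], 1]
    - [[0, 0, 0], [-0.877, -0.379, -0.3], 1]
    - [[0, 0, 0], [-0.877, -0.379, 0], 1]
    - [[0, 0, 0], [-0.877, -0.379, 0], 1]
    - [[0, 0, 0], [-0.877, -0.379, 0], 1]
    - [[0, 0, 0], [-0.877, -0.379, 0], 1]
    - [[0, 0, 0], [-0.877, -0.379, 0], 1]
    - [[0, 0, 0], [-0.877, -0.379, 0], 1]
    - [[0, 0, 0.86], [0, 0, 0], 1]
    - [[0, 0, 0.86], [0, 0, 0], 1]
    - [[0, 0, 0.86], [0, 0, 0], 1]
    - [[0, 0, 0.86], [0, 0, 0], 1]
    - [[0, 0, 0.86], [0, 0, 0], 1]
    - [[0, 0, 0], [0, 0, 0], 1]
    - [[0, 0, 0], [0, 0, 0], 1]
    - [[0, 0, 0], [0, 0, 0], 1]

```text
time_s: 3.78
ee_pos: [0.4774, 0.0553, 0.1296]
orientation: [2.431, 1.989, 0.001]
wrist_force: [-0.1, -0.3, -0.4]
opening: 0.0915
gripper_force: 0.0
```

```bash
python3 - <<'E'
from h import *
from station import bot,cams
o=bot.get_obs();s=cams.snapshot("wrist");np.savez("w2.npz",**s,**{k:o[k] for k in("ee_pos","orientation")})
print(o["time_s"],o["ee_pos"].round(4),o["joint_positions"].round(2))
R,p0=cam_wt(s,o);v,u=np.mgrid[40:300,130:420];uv=np.c_[u.ravel(),v.ravel()]
P=p0+(rays(s,uv)*s["range_z"][uv[:,1],uv[:,0],None])@R.T
def rect(m):
    q=P[m];r=cv2.minAreaRect((q[:,:2]*1e3).astype(np.float32));return r,len(q)
near=np.hypot(P[:,0]-.4775,P[:,1]-.055)<.12
print("bar",rect(near&(P[:,2]>.05)&(P[:,2]<.064)))
print("top",rect(near&(P[:,2]>.019)&(P[:,2]<.031)))
print("all",rect(near&(P[:,2]>.009)&(P[:,2]<.031)))
cv2.imwrite("pics/w2.png",cv2.resize(s["frame"],(800,600),interpolation=cv2.INTER_CUBIC))
E
```

```text
3.7833 [0.4774 0.0553 0.1296] [-0.17  0.25 -0.01  2.04  0.    0.85 -0.37]
bar (((481.23297119140625, 56.58771896362305), (68.78614044189453, 15.97927474975586), 77.80757904052734), 1003)
top (((485.55364990234375, 54.948097229003906), (130.13351440429688, 119.05687713623047), 78.11762237548828), 9561)
all (((486.69287109375, 54.713287353515625), (130.41751098632812, 121.31997680664062), 77.81280517578125), 10601)
```

View pics/w2.png

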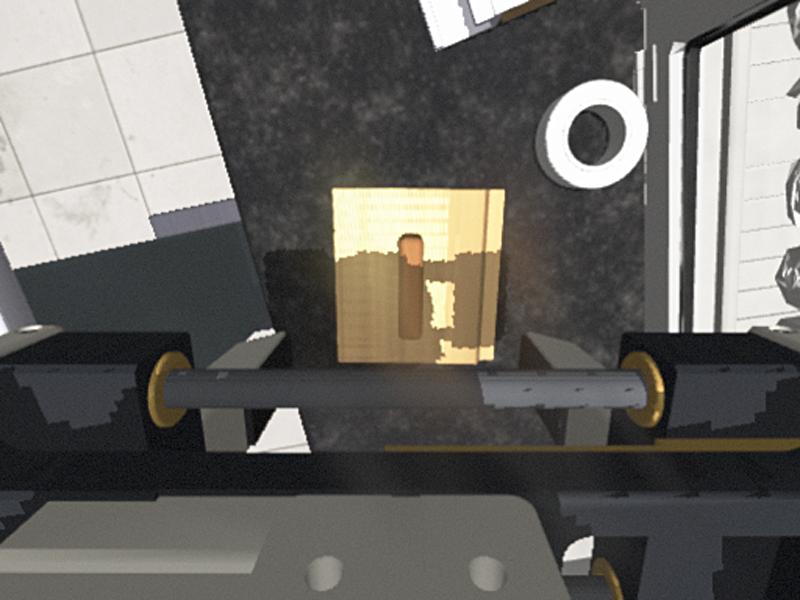

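Wrist view: the bar is centred at (411,287) on the board, which spans (333,188) to (503,362). Nothing is near it. Next I compute the grasp move.

```bash
python3 - <<'E'
from h import *
from station import bot
plan(bot.get_obs(),down(-.213),[.4812,.0562,.029])
E
```

```text
shift [0.057 0.12  3.349] turn [ 0.005 -0.003  0.148]
```

Request:
move_arm:
  steps:
    - [[0, 0, 0.148], [0.057, 0.12, 0], 1]
    - [[0, 0, 0], [0, 0, 0.6], 1]
    - [[0, 0, 0], [0, 0, 0.6], 1]
    - [[0, 0, 0], [0, 0, 0.6], 1]
    - [[0, 0, 0], [0, 0, 0.6], 1]
    - [[0, 0, 0], [0, 0, 0.5], 1]
    - [[0, 0, 0], [0, 0, 0.3], 1]
    - [[0, 0, 0], [0, 0, 0.15], 1]
    - [[0, 0, 0], [0, 0, 0], 1]
    - [[0, 0, 0], [0, 0, 0], 1]
  newtons: 30

```text
time_s: 4.67
ee_pos: [0.4814, 0.0562, 0.029]
orientation: [2.447, 1.97, 0.001]
wrist_force: [-1.1, -0.5, 1.1]
opening: 0.0918
gripper_force: 0.0
```

Request:
move_arm:
  steps:
    - [[0, 0, 0], [0, 0, 0], 0.1]
    - [[0, 0, 0], [0, 0, 0], 0.1]
    - [[0, 0, 0], [0, 0, 0], 0.1]
    - [[0, 0, 0], [0, 0, 0], 0.1]
    - [[0, 0, 0], [0, 0, 0], 0]
    - [[0, 0, 0], [0, 0, 0], 0]
    - [[0, 0, 0], [0, 0, 0], 0]
    - [[0, 0, 0], [0, 0, 0], 0]
    - [[0, 0, 0], [0, 0, 0], 0]
    - [[0, 0, 0], [0, 0, 0], 0]
    - [[0, 0, 0], [0, 0, 0], 0]
    - [[0, 0, 0], [0, 0, 0], 0]
  newtons: 30

```text
time_s: 5.67
ee_pos: [0.4809, 0.0561, 0.0287]
orientation: [-2.447, -1.97, 0.0]
wrist_force: [0.5, 0.1, -0.4]
opening: 0.0163
gripper_force: 0.0
```

Request:
move_arm:
  steps:
    - [[0, 0, 0], [0, 0, 0], 0]
    - [[0, 0, 0], [0, 0, 0], 0]
    - [[0, 0, 0], [0, 0, 0], 0]
    - [[0, 0, 0], [0, 0, -0.2], 0]
    - [[0, 0, 0], [0, 0, -0.4], 0]
    - [[0, 0, 0], [0, 0, -0.6], 0]
    - [[0, 0, 0], [0, 0, -0.6], 0]
    - [[0, 0, 0], [0, 0, -0.6], 0]
    - [[0, 0, 0], [0, 0, -0.4], 0]
    - [[0, 0, 0], [0, 0, -0.2], 0]
    - [[0, 0, 0], [0, 0, 0], 0]
    - [[0, 0, 0], [0, 0, 0], 0]
    - [[0, 0, 0], [0, 0, 0], 0]
  newtons: 30

```text
time_s: 6.75
ee_pos: [0.4802, 0.056, 0.118]
orientation: [-2.447, -1.97, 0.002]
wrist_force: [0.5, 0.0, -0.4]
opening: 0.0003
gripper_force: 0.0
```

```bash
cat >> h.py <<'E'
B=.163; LIP=.5804; CY=.187      # back board yaw, lip edge along ex, centre along ey
# board points (x,z) relative to the TCP in board axes: TCP sits at board (0, tz)
def goal(xl,zl,tilt,px,pz,tz,dx=0.,cy=CY):
    """tool pose putting board point (px,pz) at back-frame (xl,zl) with given tilt (deg); tz: TCP height over underside, dx: TCP board x"""
    Rb=Ro.from_euler("z",B)*Ro.from_euler("y",tilt,degrees=True)
    w=Ro.from_euler("z",B).apply([xl,cy,zl])
    p=w+Rb.apply([dx-px,0,tz-pz])
    R=Rb.as_matrix()@down(0);return R,p
E
python3 - <<'E'
from h import *
from station import bot,cams
o=bot.get_obs();s=cams.snapshot("wrist");np.savez("w3.npz",**s,**{k:o[k] for k in("ee_pos","orientation")})
print(o["time_s"],o["ee_pos"].round(4),o["gripper_force"],o["wrist_force"].round(2),o["ft_torque"].round(3))
R,p0=cam_wt(s,o);v,u=np.mgrid[40:290,130:420];uv=np.c_[u.ravel(),v.ravel()]
P=p0+(rays(s,uv)*s["range_z"][uv[:,1],uv[:,0],None])@R.T
Rt=Ro.from_rotvec(o["orientation"]).as_matrix()
Q=(P-o["ee_pos"])@Rt     # tool coords
m=(abs(Q[:,2]-.005)<.012)&(abs(Q[:,0])<.08)&(abs(Q[:,1])<.075)
q=Q[m];A=np.c_[q[:,:2],np.ones(len(q))]
for _ in range(3):
    c=np.linalg.lstsq(A,q[:,2],rcond=None)[0];k=abs(A@c-q[:,2])<.003;q,A=q[k],A[k]
print("top plane in tool (slope x,y,offset)",c.round(4),len(q),cv2.minAreaRect((q[:,:2]*1e3).astype(np.float32)))
for t in((.50,.060,20),):
    R,p=goal(LIP-.03,.0165+.03,20,.055,.0158,.029);print(p);plan(o,R,p)
E
```

```text
6.75 [0.4802 0.056  0.118 ] 0.0 [ 0.48  0.03 -0.38] [-0.116  0.104  0.002]
top plane in tool (slope x,y,offset) [0. 0. 0.] 0 ((0.0, 0.0), (0.0, 0.0), 0.0)
[0.46621498 0.26618529 0.07771505]
shift [ 6.746 -1.951  1.341] turn [ 3.936 -0.753 -4.29 ]
```

```bash
python3 - <<'E'
from h import *
s=dict(np.load("w3.npz"))
cv2.imwrite("pics/w3.png",cv2.resize(s["frame"],(800,600),interpolation=cv2.INTER_CUBIC))
R,p0=cam_wt(s,s);v,u=np.mgrid[40:300,130:420];uv=np.c_[u.ravel(),v.ravel()]
P=p0+(rays(s,uv)*s["range_z"][uv[:,1],uv[:,0],None])@R.T
near=np.hypot(P[:,0]-.4812,P[:,1]-.056)<.12
for a,b in((.05,.064),(.019,.031)):
    m=near&(P[:,2]>a)&(P[:,2]<b);print(cv2.minAreaRect((P[m,:2]*1e3).astype(np.float32)),m.sum())
E
```

```text
((482.1024169921875, 61.221405029296875), (59.674251556396484, 15.615360260009766), 78.11612701416016) 950
((488.9721984863281, 70.1623306274414), (99.92221069335938, 119.96160125732422), 77.05801391601562) 8087
```

View pics/w3.png

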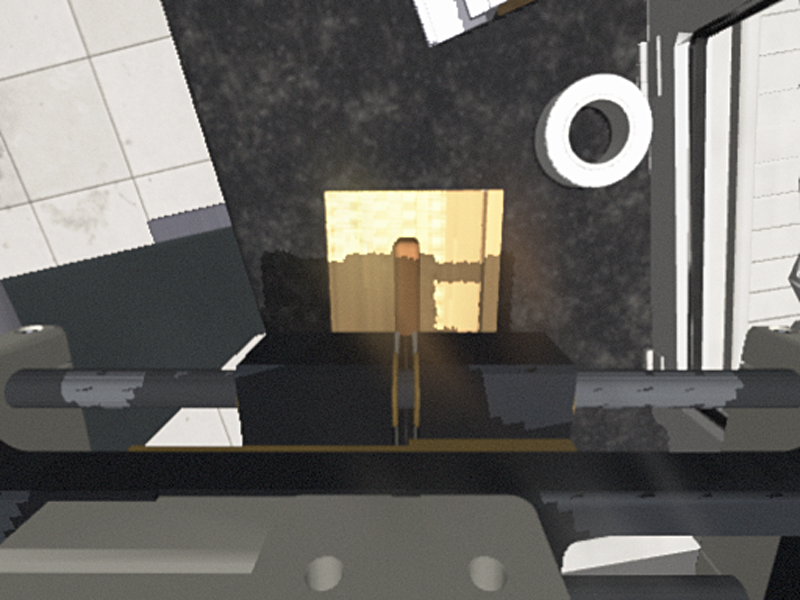

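The board hasn't moved. The shut fingers are above the bar at (405,340), because I lifted before the grip force had built up. I'll go again and check the force before lifting.

```bash
python3 - <<'E'
from h import *
from station import bot
plan(bot.get_obs(),down(-.213),[.4812,.0562,.028])
E
```

```text
shift [0.017 0.039 2.993] turn [-0.019  0.007 -0.026]
```

Request:
move_arm:
  steps:
    - [[0, 0, 0], [0, 0.035, 0], 0.5]
    - [[0, 0, 0], [0, 0, 0], 0.5]
    - [[0, 0, 0], [0, 0, 0], 0.5]
    - [[0, 0, 0], [0, 0, 0], 0.5]
    - [[0, 0, 0], [0, 0, 0], 0.5]
    - [[0, 0, 0], [0, 0, 0], 0.5]
    - [[0, 0, 0], [0, 0, 0], 0.5]

```text
time_s: 7.38
ee_pos: [0.482, 0.0559, 0.1187]
orientation: [-2.447, -1.97, -0.0]
wrist_force: [-0.3, -0.3, 0.4]
opening: 0.0423
gripper_force: 0.0
```

Request:
move_arm:
  steps:
    - [[0, 0, 0], [0, 0, 0.5], 0.5]
    - [[0, 0, 0], [0, 0, 0.6], 0.5]
    - [[0, 0, 0], [0, 0, 0.6], 0.5]
    - [[0, 0, 0], [0, 0, 0.6], 0.5]
    - [[0, 0, 0], [0, 0, 0.4], 0.5]
    - [[0, 0, 0], [0, 0, 0.3], 0.5]
    - [[0, 0, 0], [0, 0, 0], 0.5]
    - [[0, 0, 0], [0, 0, 0], 0]
    - [[0, 0, 0], [0, 0, 0], 0]
    - [[0, 0, 0], [0, 0, 0], 0]
    - [[0, 0, 0], [0, 0, 0], 0]
    - [[0, 0, 0], [0, 0, 0], 0]
    - [[0, 0, 0], [0, 0, 0], 0]
    - [[0, 0, 0], [0, 0, 0], 0]
    - [[0, 0, 0], [0, 0, 0], 0]
    - [[0, 0, 0], [0, 0, 0], 0]
    - [[0, 0, 0], [0, 0, 0], 0]
  newtons: 35

```text
time_s: 8.8
ee_pos: [0.482, 0.0559, 0.0287]
orientation: [-2.447, -1.97, 0.0]
wrist_force: [0.3, -0.3, -0.0]
opening: 0.0005
gripper_force: 0.0
```

```bash
python3 - <<'E'
from h import *
from station import bot,cams
o=bot.get_obs();s=cams.snapshot("wrist");np.savez("w4.npz",**s,**{k:o[k] for k in("ee_pos","orientation")})
t=cams.snapshot("scene");a=t["frame"][150:230,265:365]
a=cv2.resize(a,(800,640))[:440];b=cv2.resize(s["frame"][100:310,130:390],(400,320))
b=np.pad(cv2.resize(s["frame"][120:300],(430,151)),((0,0),(0,370),(0,0)))
cv2.imwrite("pics/w4.png",np.vstack([a,b]))
E
```

```text
(no output)
```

View pics/w4.png

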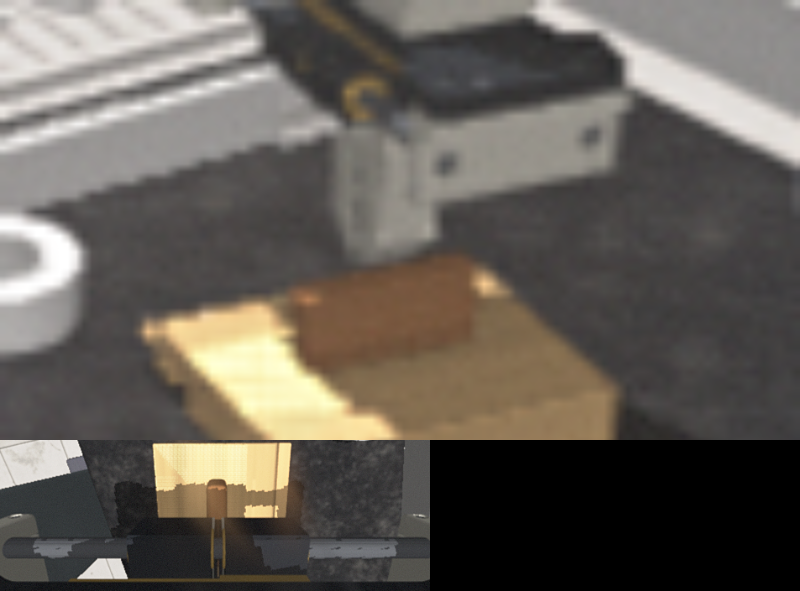

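The crop shows the shut fingertips at (390,250), behind or above the bar at (300–470, 265–360) and not astride it. I'll locate the tips by depth.

```bash
python3 - <<'E'
from h import *
from station import bot,cams
o=bot.get_obs();t=cams.snapshot("scene");print(o["ee_pos"].round(4),o["opening"])
uv=[(265+x/8,150+y/8) for x,y in((390,170),(390,200),(390,235),(385,245),(350,330),(450,300),(310,320),(380,276))]
print(depthpt(t,uv).round(4).tolist())
tp=cams.snapshot("top");print(o["orientation"])
s=dict(np.load("w4.npz"))
R,p0=cam_wt(s,s);v,u=np.mgrid[100:330,150:380];uv=np.c_[u.ravel(),v.ravel()]
c=(rays(s,uv)*s["range_z"][uv[:,1],uv[:,0],None]);Q=c@s["mount"][:3,:3].T+s["mount"][:3,3]
m=(abs(Q[:,1])<.012)&(Q[:,2]>-.08)&(Q[:,2]<.03)
for z in np.arange(-.08,.03,.01):
    k=m&(abs(Q[:,2]-z)<.005);
    if k.any(): print(z.round(3),k.sum(),Q[k].min(0).round(3),Q[k].max(0).round(3))
E
```

```text
[0.482  0.0559 0.0287] 0.0004708168180639946
[[0.4634, 0.0698, 0.1062], [0.465, 0.0677, 0.0934], [0.4659, 0.066, 0.0789], [0.4668, 0.0673, 0.0751], [0.4756, 0.0738, 0.0395], [0.4669, 0.0349, 0.0433], [0.479, 0.0895, 0.0469], [0.481, 0.0562, 0.0534]]
[-2.44721282e+00 -1.96987631e+00  4.40394040e-05]
-0.08 1 [-0.002 -0.002 -0.08 ] [-0.002 -0.002 -0.08 ]
-0.07 21 [ 0.01  -0.002 -0.068] [ 0.011  0.002 -0.065]
-0.06 84 [ 0.01  -0.003 -0.065] [ 0.012  0.004 -0.055]
-0.05 97 [ 0.01  -0.004 -0.055] [ 0.013  0.004 -0.045]
-0.04 74 [ 0.01  -0.004 -0.045] [ 0.013  0.004 -0.036]
-0.03 931 [ 0.008 -0.009 -0.03 ] [ 0.035  0.007 -0.025]
-0.02 92 [ 0.009 -0.009 -0.025] [ 0.035  0.007 -0.015]
-0.01 59 [ 0.032 -0.009 -0.015] [ 0.035  0.007 -0.005]
-0.0 1783 [-0.002 -0.012 -0.005] [0.065 0.012 0.005]
0.01 22 [ 0.013 -0.012  0.005] [0.065 0.009 0.006]
```

```bash
python3 - <<'E'
from h import *
for n in("w2","w3"):
    s=dict(np.load(n+".npz"));v,u=np.mgrid[100:383,60:450];uv=np.c_[u.ravel(),v.ravel()]
    Q=(rays(s,uv)*s["range_z"][uv[:,1],uv[:,0],None])@s["mount"][:3,:3].T+s["mount"][:3,3]
    m=(Q[:,2]<.04)&(Q[:,2]>-.12)&(abs(Q[:,0])<.03)&(abs(Q[:,1])<(.08 if n=="w2" else .02))
    q=Q[m];print(n,m.sum());
    for z in np.arange(-.12,.04,.01):
        k=abs(q[:,2]-z)<.005
        if k.any(): print(z.round(2),k.sum(),q[k].min(0).round(3),q[k].max(0).round(3))
E
```

```text
w2 9854
-0.12 4747 [-0.024 -0.049 -0.12 ] [ 0.03   0.049 -0.115]
-0.11 1283 [-0.03  -0.049 -0.115] [ 0.03   0.049 -0.105]
-0.1 690 [-0.03  -0.051 -0.105] [ 0.028  0.051 -0.095]
-0.09 561 [-0.007 -0.049 -0.095] [ 0.012  0.049 -0.085]
-0.08 590 [-0.009 -0.049 -0.085] [ 0.006  0.049 -0.075]
-0.07 492 [-0.008 -0.064 -0.075] [ 0.013  0.064 -0.065]
-0.06 613 [-0.009 -0.063 -0.065] [ 0.013  0.063 -0.055]
-0.05 526 [ 0.001 -0.063 -0.055] [ 0.013  0.063 -0.045]
-0.04 347 [-0.004 -0.059 -0.045] [ 0.013  0.059 -0.035]
-0.03 5 [-0.003 -0.046 -0.035] [ 0.011  0.049 -0.034]
w3 692
-0.12 130 [ 0.022 -0.002 -0.12 ] [ 0.03   0.002 -0.117]
-0.11 20 [ 0.014 -0.002 -0.115] [ 0.018  0.003 -0.113]
-0.1 20 [ 0.007 -0.002 -0.103] [ 0.01   0.003 -0.1  ]
-0.09 7 [-0.005 -0.002 -0.087] [-0.    -0.002 -0.085]
-0.08 242 [-0.008 -0.003 -0.085] [ 0.005  0.003 -0.08 ]
-0.07 22 [ 0.011 -0.002 -0.068] [ 0.011  0.002 -0.065]
-0.06 76 [ 0.01  -0.003 -0.065] [ 0.013  0.004 -0.055]
-0.05 101 [ 0.01  -0.004 -0.055] [ 0.013  0.004 -0.045]
-0.04 74 [ 0.01  -0.004 -0.045] [ 0.013  0.004 -0.036]
```

The depth images put the real fingertips about 35 mm behind the reported TCP. The wrist and scene cameras agree on this, so I was gripping air above the bar. The fix is to descend about 36 mm further, after opening.

Request:
move_arm:
  steps:
    - [[0, 0, 0], [0, 0, 0], 0.5]
    - [[0, 0, 0], [0, 0, 0], 0.5]
    - [[0, 0, 0], [0, 0, 0], 0.5]
    - [[0, 0, 0], [0, 0, 0], 0.5]
    - [[0, 0, 0], [0, 0, 0], 0.5]
    - [[0, 0, 0], [0, 0, 0], 0.5]
    - [[0, 0, 0], [0, 0, 0], 0.5]
    - [[0, 0, 0], [0, 0, 0.2], 0.5]
    - [[0, 0, 0], [0, 0, 0.2], 0.5]
    - [[0, 0, 0], [0, 0, 0.2], 0.5]
    - [[0, 0, 0], [0, 0, 0.2], 0.5]
    - [[0, 0, 0], [0, 0, 0.15], 0.5]
    - [[0, 0, 0], [0, 0, 0.1], 0.5]
    - [[0, 0, 0], [0, 0, 0], 0.5]

```text
time_s: 10.17
ee_pos: [0.4812, 0.0558, -0.0037]
orientation: [-2.447, -1.969, 0.002]
wrist_force: [0.0, -0.5, 0.1]
opening: 0.0457
gripper_force: 0.0
```

Request:
move_arm:
  steps:
    - [[0, 0, 0], [0, 0, 0.05], 0.5]
    - [[0, 0, 0], [0, 0, 0.05], 0.5]
    - [[0, 0, 0], [0, 0, 0], 0]
    - [[0, 0, 0], [0, 0, 0], 0]
    - [[0, 0, 0], [0, 0, 0], 0]
    - [[0, 0, 0], [0, 0, 0], 0]
    - [[0, 0, 0], [0, 0, 0], 0]
    - [[0, 0, 0], [0, 0, 0], 0]
    - [[0, 0, 0], [0, 0, 0], 0]
  newtons: 35

```text
time_s: 10.92
ee_pos: [0.4819, 0.0559, -0.0057]
orientation: [-2.447, -1.97, 0.0]
wrist_force: [-0.5, 0.0, 1.6]
opening: 0.0159
gripper_force: 35.0
```

Request:
move_arm:
  steps:
    - [[0, 0, 0], [0, 0, -0.15], 0]
    - [[0, 0, 0], [0, 0, -0.3], 0]
    - [[0, 0, 0], [0, 0, -0.5], 0]
    - [[0, 0, 0], [0, 0, -0.6], 0]
    - [[0, 0, 0], [0, 0, -0.5], 0]
    - [[0, 0, 0], [0, 0, -0.3], 0]
    - [[0, 0, 0], [0, 0, -0.15], 0]
    - [[0, 0, 0], [0, 0, 0], 0]
    - [[0, 0, 0], [0, 0, 0], 0]

```text
time_s: 11.67
ee_pos: [0.4817, 0.0559, 0.0691]
orientation: [-2.447, -1.97, 0.0]
wrist_force: [-0.6, 0.3, -2.9]
opening: 0.0155
gripper_force: 35.0
```

```bash
cat > look.py <<'E'
from h import *
def board(s,o):
    """fit held board's top plane in tool coords; print tilt and extents"""
    v,u=np.mgrid[20:300,100:450];uv=np.c_[u.ravel(),v.ravel()]
    Q=(rays(s,uv)*s["range_z"][uv[:,1],uv[:,0],None])@s["mount"][:3,:3].T+s["mount"][:3,3]
    m=(abs(Q[:,2]+.0183)<.014)&(abs(Q[:,1])<.08)&(Q[:,0]<.08)
    q=Q[m];A=np.c_[q[:,:2],np.ones(len(q))]
    for _ in range(4):
        c=np.linalg.lstsq(A,q[:,2],rcond=None)[0];k=abs(A@c-q[:,2])<.003;q,A=q[k],A[k]
    print("top plane slope x,y, z0",c.round(4),len(q),"min",q.min(0).round(4),"max",q.max(0).round(4))
E
python3 - <<'E'
from look import *
from station import bot,cams
o=bot.get_obs();s=cams.snapshot("wrist")
print(o["time_s"],o["ee_pos"].round(4),o["opening"],o["gripper_force"],o["wrist_force"].round(2),o["ft_torque"].round(3))
board(s,o)
R,p=goal(LIP-.05,.06,20,.055,.0158,-.0057);print(p);plan(o,R,p)
E
```

```text
11.6667 [0.4817 0.0559 0.0691] 0.015516096377727578 34.99945342540741 [-0.64  0.33 -2.95] [-0.1    0.039  0.007]
top plane slope x,y, z0 [ 0.      0.001  -0.0309] 13709 min [-0.0432 -0.0548 -0.0323] max [ 0.0652  0.0528 -0.0279]
[0.43476929 0.26101377 0.05860772]
shift [ 6.347 -2.989  0.349] turn [ 3.95  -0.756 -4.29 ]
```

Request:
move_arm:
  steps:
    - [[0, 0, 0], [0.45, -0.21, 0], 0]
    - [[0, 0, 0], [0.9, -0.43, 0], 0]
    - [[0, 0, 0], [0.9, -0.43, 0], 0]
    - [[0, 0, 0], [0.9, -0.43, 0], 0]
    - [[0, 0, 0], [0.9, -0.43, 0], 0]
    - [[0, 0, 0], [0.9, -0.43, 0], 0]
    - [[0, 0, 0], [0.9, -0.43, 0], 0]
    - [[0, 0, 0], [0.5, -0.2, 0], 0]
    - [[0.395, -0.076, -0.429], [0, 0, 0], 0]
    - [[0.79, -0.151, -0.858], [0, 0, 0], 0]
    - [[0.79, -0.151, -0.858], [0, 0, 0], 0]
    - [[0.79, -0.151, -0.858], [0, 0, 0], 0]
    - [[0.79, -0.151, -0.858], [0, 0, 0], 0]
    - [[0.395, -0.076, -0.429], [0, 0, 0], 0]
    - [[0, 0, 0], [0, 0, 0], 0]
    - [[0, 0, 0], [0, 0, 0], 0]
    - [[0, 0, 0], [0, 0, 0], 0]

```text
time_s: 13.13
ee_pos: [0.434, 0.2609, 0.0685]
orientation: [-1.872, -2.202, 0.39]
wrist_force: [0.4, 0.1, -1.8]
opening: 0.0159
gripper_force: 35.0
```

```bash
cat >> h.py <<'E'
def where(o,tz=-.0057,dx=0.):
    """tilt/yaw errors and positions (back frame, mm) of bevel foot (55,15.8), tongue bottom (66,11.8), bar bottom (53,5),(37.8,5), rear bottom (-55,0)"""
    Rb=Ro.from_euler("z",-B)*Ro.from_matrix(Ro.from_rotvec(o["orientation"]).as_matrix()@down(0).T)
    e=Rb.as_euler("ZYX",degrees=True)
    t=Ro.from_euler("z",-B).apply(o["ee_pos"])
    pts=np.array([[55,15.8],[66,15.8],[66,11.8],[53,5],[37.8,5],[27.2,0],[-55,0]])
    w=np.array([t*1e3+Rb.apply([x-dx*1e3,0,z-tz*1e3]) for x,z in pts])
    print("t %.2f yaw %.2f tilt %.2f roll %.2f"%(o["time_s"],*e),"y-CY %.1f"%(w[0,1]-CY*1e3),"F(back)",Ro.from_euler("z",-B).apply(o["wrist_force"]).round(1))
    print("x-LIP,z:",[(round(a-LIP*1e3,1),round(c,1)) for a,_,c in w])
E
python3 - <<'E'
from look import *
from station import bot,cams
o=bot.get_obs();s=cams.snapshot("wrist");np.savez("w5.npz",**s,**{k:o[k] for k in("ee_pos","orientation")})
where(o);board(s,o);print(o["joint_positions"].round(2))
for g in((LIP-.025,.0158+.003,20),):
    R,p=goal(g[0],g[1],g[2],.055,.0158,-.0057);print(p);plan(o,R,p)
E
```

```text
t 13.13 yaw -0.06 tilt 20.04 roll -0.04 y-CY -0.1 F(back) [ 0.4  0.  -1.8]
x-LIP,z: [(np.float64(-50.8), np.float64(69.8)), (np.float64(-40.4), np.float64(66.0)), (np.float64(-41.8), np.float64(62.3)), (np.float64(-56.3), np.float64(60.4)), (np.float64(-70.6), np.float64(65.6)), (np.float64(-82.3), np.float64(64.5)), (np.float64(-159.5), np.float64(92.7))]
top plane slope x,y, z0 [ 0.0003  0.0007 -0.031 ] 13607 min [-0.0427 -0.0548 -0.0323] max [ 0.0651  0.0529 -0.028 ]
[-0.37  0.62 -0.18  1.7  -0.02  1.16 -0.36]
[0.45943791 0.26507074 0.01740772]
shift [0.002 1.39  1.305] turn [-0.008  0.003 -0.012]
```

Board is at 20° and aligned. The entry plan for the bevel foot (x from lip, z) is: descend at x = −12.4 mm, then go diagonally to (0, 14.5), which clears ridge and lip.

```bash
python3 - <<'E'
from h import *
from station import bot
o=bot.get_obs()
for x,z in((-.0124,.040),(-.0124,.0185),(0,.0145)):
    R,p=goal(LIP+x,z,20,.055,.0158,-.0057);plan(o,R,p)
E
```

```text
shift [-0.003  1.546  0.512] turn [-0.001  0.004 -0.006]
shift [-0.002  1.791  1.186] turn [-0.001  0.004 -0.006]
shift [-2.000e-03  2.225e+00  1.170e+00] turn [-0.001  0.004 -0.006]
```

Request:
move_arm:
  steps:
    - [[0, 0, 0], [0, 0.2, 0.07], 0]
    - [[0, 0, 0], [0, 0.4, 0.13], 0]
    - [[0, 0, 0], [0, 0.4, 0.13], 0]
    - [[0, 0, 0], [0, 0.35, 0.13], 0]
    - [[0, 0, 0], [0, 0.2, 0.05], 0]
    - [[0, 0, 0], [0, 0, 0], 0]
    - [[0, 0, 0], [0, 0.08, 0.22], 0]
    - [[0, 0, 0], [0, 0.08, 0.22], 0]
    - [[0, 0, 0], [0, 0.02, 0.06], 0]
    - [[0, 0, 0], [0, 0, 0], 0]
    - [[0, 0, 0], [0, 0, 0], 0]
    - [[0, 0, 0], [0, 0, 0], 0]

```text
time_s: 14.18
ee_pos: [0.473, 0.2675, 0.0233]
orientation: [-1.871, -2.204, 0.388]
wrist_force: [0.2, -0.5, -2.9]
opening: 0.0158
gripper_force: 35.0
```

```bash
python3 - <<'E'
from look import *
from station import bot,cams
o=bot.get_obs();s=cams.snapshot("wrist");np.savez("w6.npz",**s,**{k:o[k] for k in("ee_pos","orientation")})
where(o);board(s,o)
cv2.imwrite("pics/w6.png",cv2.resize(s["frame"][90:280,190:400],(800,724))[:600])
for x,z in((-.0124,.0185),(0,.0145)):
    R,p=goal(LIP+x,z,20,.055,.0158,-.0057);plan(o,R,p)
# lip edge by depth in back frame
R,p0=cam_wt(s,o)
for r in range(120,240,20):
    uv=np.c_[np.arange(200,400),np.full(200,r)];P=(p0+(rays(s,uv)*s["range_z"][r,200:400,None])@R.T);P=Ro.from_euler("z",-B).apply(P)*1e3
    k=[i for i in range(1,200) if abs(P[i,2]-P[i-1,2])>4 and 15<P[i,2]<34 or abs(P[i,2]-P[i-1,2])>9]
    print(r,[(i+200,(P[i-1]-[LIP*1e3,CY*1e3,0]).round(1).tolist(),(P[i]-[LIP*1e3,CY*1e3,0]).round(1).tolist()) for i in k if P[i,2]<120][:7])
E
```

```text
t 14.18 yaw 0.01 tilt 19.97 roll 0.01 y-CY 0.2 F(back) [ 0.1 -0.5 -2.9]
x-LIP,z: [(np.float64(-11.2), np.float64(24.7)), (np.float64(-0.9), np.float64(20.9)), (np.float64(-2.3), np.float64(17.2)), (np.float64(-16.8), np.float64(15.2)), (np.float64(-31.1), np.float64(20.4)), (np.float64(-42.8), np.float64(19.4)), (np.float64(-120.0), np.float64(47.4))]
top plane slope x,y, z0 [ 0.003   0.0159 -0.0309] 14702 min [-0.0428 -0.0547 -0.0323] max [ 0.0702  0.0773 -0.0266]
shift [-0.008  0.034  0.207] turn [ 0.006 -0.002  0.002]
shift [-0.008  0.468  0.191] turn [ 0.006 -0.002  0.002]
120 [(367, [-0.0, 68.0, 2.9], [0.1, 68.1, 24.4]), (376, [-4.0, 68.9, 205.4], [5.2, 68.1, 24.9])]
140 [(346, [-11.3, 56.5, 34.7], [-11.0, 56.1, 29.7]), (364, [-1.1, 55.9, 22.7], [-0.1, 54.5, 3.7]), (365, [-0.1, 54.5, 3.7], [0.1, 56.1, 24.7])]
160 [(217, [-4.0, 68.9, 205.4], [-84.0, 44.4, 60.6]), (281, [-4.0, 68.9, 205.4], [-47.4, 44.3, 46.7]), (306, [-4.0, 68.9, 205.4], [-32.8, 44.5, 42.5]), (362, [-1.1, 43.2, 22.3], [-0.2, 40.7, 4.2]), (363, [-0.2, 40.7, 4.2], [0.0, 43.7, 25.2])]
180 [(343, [-11.3, 31.7, 33.5], [-10.9, 30.7, 28.5]), (360, [-1.2, 30.2, 22.8], [-0.3, 26.4, 4.5]), (361, [-0.3, 26.4, 4.5], [-0.0, 30.6, 24.4])]
200 [(245, [-68.3, 19.3, 56.4], [-56.2, 28.2, 83.1]), (275, [-42.1, 28.2, 78.1], [-50.3, 18.9, 48.6]), (341, [-11.5, 19.1, 35.3], [-11.1, 17.8, 30.7]), (342, [-11.1, 17.8, 30.7], [-10.6, 16.7, 26.7]), (359, [-0.6, 16.2, 21.3], [0.3, 11.7, 5.3]), (360, [0.3, 11.7, 5.3], [0.5, 17.4, 25.1])]
220 [(231, [-43.1, 35.1, 127.1], [-68.4, 12.8, 75.3]), (245, [-63.4, 10.8, 68.1], [-57.1, 16.5, 81.5]), (274, [-4.0, 68.9, 205.4], [-42.1, 17.1, 77.6]), (275, [-42.1, 17.1, 77.6], [-45.9, 11.2, 62.9]), (380, [4.3, 38.2, 118.6], [13.5, 6.2, 27.9])]
```

View pics/w6.png

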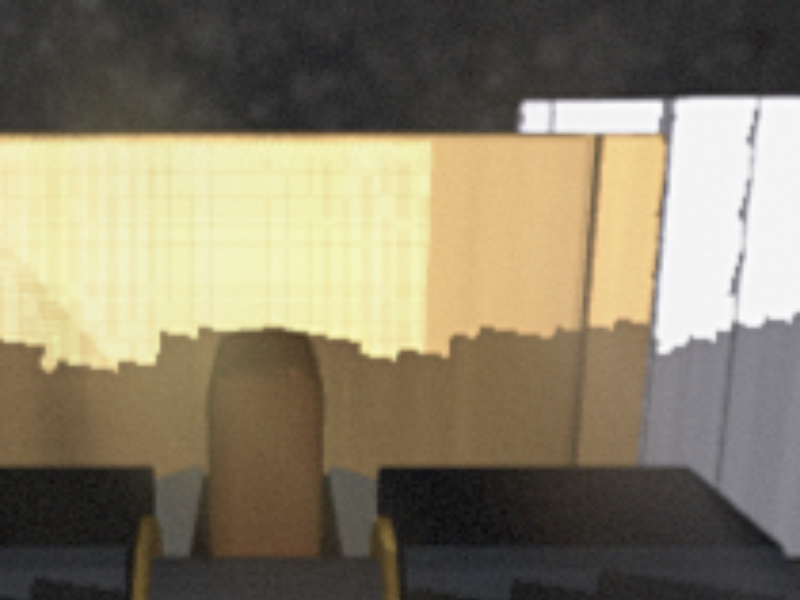

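The crop shows the tongue edge at column ~665 just in front of the lip at ~670. The board's left end is at row 135 and the strip's at row 100. I'll measure the end offset by depth.

```bash
python3 - <<'E'
from h import *
s=dict(np.load("w6.npz"));R,p0=cam_wt(s,s)
for c in (290,320,335,355,370,385,395):
    v=np.arange(90,170);uv=np.c_[np.full(80,c),v]
    P=Ro.from_euler("z",-B).apply(p0+(rays(s,uv)*s["range_z"][v,c,None])@R.T)*1e3-[LIP*1e3,CY*1e3,0]
    i=[k for k in range(1,80) if P[k,2]-P[k-1,2]>5 and P[k,2]<60];print(c,[(int(v[k]),P[k].round(1).tolist()) for k in i][:3])
E
```

```text
290 [(125, [-42.7, 65.2, 45.1])]
320 [(125, [-26.1, 65.2, 37.9])]
335 [(125, [-17.7, 65.2, 34.9])]
355 [(125, [-6.5, 65.0, 24.1])]
370 [(116, [1.6, 70.4, 25.2])]
385 [(116, [9.9, 70.4, 24.9])]
395 [(116, [14.9, 70.3, 28.3])]
```

Request:
move_arm:
  steps:
    - [[0, 0, 0], [0, -0.04, 0.02], 0]
    - [[0, 0, 0], [0, 0.03, 0.09], 0]
    - [[0, 0, 0], [0, 0.037, 0.1], 0]
    - [[0, 0, 0], [0, 0, 0], 0]
    - [[0, 0, 0], [0, 0, 0], 0]

```text
time_s: 14.65
ee_pos: [0.4713, 0.267, 0.0165]
orientation: [-1.871, -2.203, 0.389]
wrist_force: [-0.5, 1.1, -2.5]
opening: 0.0156
gripper_force: 35.0
```

```bash
cat > w.py <<'E'
from h import *
from station import bot
import sys
o=bot.get_obs();where(o);print("opening",o["opening"],"ft",o["ft_torque"].round(2))
if len(sys.argv)>3:
    x,z,t=map(float,sys.argv[1:4]);plan(o,*goal(LIP+x/1e3,z/1e3,t,.055,.0158,-.0057))
E
python3 w.py -0.5 14.5 20
```

```text
t 14.65 yaw -0.01 tilt 20.03 roll -0.01 y-CY -0.1 F(back) [-0.3  1.1 -2.5]
x-LIP,z: [(np.float64(-13.0), np.float64(17.9)), (np.float64(-2.6), np.float64(14.1)), (np.float64(-4.0), np.float64(10.3)), (np.float64(-18.5), np.float64(8.4)), (np.float64(-32.8), np.float64(13.6)), (np.float64(-44.5), np.float64(12.5)), (np.float64(-121.7), np.float64(40.7))]
opening 0.01561622646940047 ft [ 0.02 -0.57  0.  ]
shift [ 0.002  0.429 -0.036] turn [-0.005  0.002 -0.001]
```

Request:
move_arm:
  steps:
    - [[0, 0, 0], [0, 0.06, -0.006], 0]
    - [[0, 0, 0], [0, 0.07, -0.006], 0]
    - [[0, 0, 0], [0, 0.07, -0.006], 0]
    - [[0, 0, 0], [0, 0.06, -0.006], 0]
    - [[0, 0, 0], [0, 0.05, -0.006], 0]
    - [[0, 0, 0], [0, 0.04, -0.003], 0]
    - [[0, 0, 0], [0, 0.02, 0], 0]
    - [[0, 0, 0], [0, 0, 0], 0]
    - [[0, 0, 0], [0, 0, 0], 0]

```text
time_s: 15.4
ee_pos: [0.4821, 0.2689, 0.0139]
orientation: [-1.871, -2.203, 0.388]
wrist_force: [0.1, 0.1, -2.6]
opening: 0.016
gripper_force: 35.0
```

```bash
python3 w.py 0.2 14.5 20
```

```text
t 15.40 yaw 0.00 tilt 20.00 roll 0.00 y-CY 0.1 F(back) [ 0.1  0.1 -2.6]
x-LIP,z: [(np.float64(-2.0), np.float64(15.3)), (np.float64(8.3), np.float64(11.5)), (np.float64(7.0), np.float64(7.8)), (np.float64(-7.6), np.float64(5.8)), (np.float64(-21.8), np.float64(11.0)), (np.float64(-33.5), np.float64(9.9)), (np.float64(-110.8), np.float64(38.1))]
opening 0.01600103305547395 ft [ 0.   -0.58  0.01]
shift [-0.004  0.077 -0.   ] turn [ 0.    -0.001  0.   ]
```

Request:
move_arm:
  steps:
    - [[0, 0, 0], [0, 0.03, 0], 0]
    - [[0, 0, 0], [0, 0.03, 0], 0]
    - [[0, 0, 0], [0, 0, 0], 0]
    - [[0, 0, 0], [0, 0, 0], 0]

```text
time_s: 15.73
ee_pos: [0.4835, 0.2692, 0.0133]
orientation: [-1.87, -2.203, 0.389]
wrist_force: [-1.7, -0.1, -1.9]
opening: 0.0157
gripper_force: 35.0
```

Request:
move_arm:
  steps:
    - [[0, 0, 0], [0, 0.015, -0.005], 0]
    - [[0, 0, 0], [0, 0.015, -0.005], 0]
    - [[0, 0, 0], [0, 0, 0], 0]
    - [[0, 0, 0], [0, 0, 0], 0]

```text
time_s: 16.07
ee_pos: [0.4838, 0.2691, 0.0133]
orientation: [-1.869, -2.203, 0.391]
wrist_force: [-4.4, -1.3, 0.6]
opening: 0.0155
gripper_force: 35.0
```

```bash
python3 w.py
```

```text
t 16.07 yaw 0.02 tilt 20.10 roll -0.02 y-CY 0.0 F(back) [-4.6 -0.6  0.6]
x-LIP,z: [(np.float64(-0.3), np.float64(14.6)), (np.float64(10.1), np.float64(10.8)), (np.float64(8.7), np.float64(7.0)), (np.float64(-5.9), np.float64(5.1)), (np.float64(-20.1), np.float64(10.3)), (np.float64(-31.8), np.float64(9.3)), (np.float64(-109.0), np.float64(37.5))]
opening 0.015531765055689775 ft [-0.23  0.44  0.24]
```

Contact with the lip: −4.6 N while still angled, just where predicted. Next I compute the lowering rows about the lip edge.

```bash
cat > lower.py <<'E'
from h import *
from station import bot
import sys
o=bot.get_obs();where(o)
x=float(sys.argv[1]);ths=[float(a) for a in sys.argv[2:]]
R0=Ro.from_rotvec(o["orientation"]).as_matrix();p0=o["ee_pos"]
for th in ths:
    fz=15.8-1.3*th/20
    R,p=goal(LIP+x/1e3,fz/1e3,th,.055,.0158,-.0057)
    print(th,"turn",(np.degrees(Ro.from_matrix(R0.T@R).as_rotvec())/5).round(3),"shift pre",(R0.T@(p-p0)/.03).round(3),"post",(R.T@(p-p0)/.03).round(3));R0,p0=R,p
E
python3 lower.py -0.4 17.5 15 12.5 10 7.5 5 2.5 0
```

```text
t 16.07 yaw 0.02 tilt 20.10 roll -0.02 y-CY 0.0 F(back) [-4.6 -0.6  0.6]
x-LIP,z: [(np.float64(-0.3), np.float64(14.6)), (np.float64(10.1), np.float64(10.8)), (np.float64(8.7), np.float64(7.0)), (np.float64(-5.9), np.float64(5.1)), (np.float64(-20.1), np.float64(10.3)), (np.float64(-31.8), np.float64(9.3)), (np.float64(-109.0), np.float64(37.5))]
17.5 turn [-0.52   0.005  0.004] shift pre [0.001 0.029 0.081] post [0.001 0.026 0.082]
15.0 turn [-0.5  0.   0. ] shift pre [0.    0.031 0.074] post [0.    0.028 0.075]
12.5 turn [-0.5 -0.  -0. ] shift pre [0.    0.032 0.074] post [0.    0.028 0.075]
10.0 turn [-0.5  0.   0. ] shift pre [0.    0.032 0.074] post [0.    0.029 0.075]
7.5 turn [-0.5 -0.   0. ] shift pre [-0.     0.032  0.074] post [-0.     0.029  0.075]
5.0 turn [-0.5  0.   0. ] shift pre [0.    0.032 0.074] post [0.    0.029 0.075]
2.5 turn [-0.5 -0.  -0. ] shift pre [0.    0.033 0.074] post [0.    0.029 0.075]
0.0 turn [-0.5  0.   0. ] shift pre [-0.     0.033  0.074] post [-0.     0.03   0.075]
```

Request:
move_arm:
  steps:
    - [[-0.25, 0, 0], [0, 0.014, 0.038], 0]
    - [[-0.25, 0, 0], [0, 0.014, 0.038], 0]
    - [[-0.25, 0, 0], [0, 0.015, 0.037], 0]
    - [[-0.25, 0, 0], [0, 0.015, 0.037], 0]
    - [[-0.25, 0, 0], [0, 0.015, 0.037], 0]
    - [[-0.25, 0, 0], [0, 0.015, 0.037], 0]
    - [[-0.25, 0, 0], [0, 0.015, 0.037], 0]
    - [[-0.25, 0, 0], [0, 0.015, 0.037], 0]
    - [[0, 0, 0], [0, 0, 0], 0]
    - [[0, 0, 0], [0, 0, 0], 0]

```text
time_s: 16.9
ee_pos: [0.4853, 0.2695, 0.0038]
orientation: [-1.955, -2.304, 0.202]
wrist_force: [-2.9, 0.4, -3.1]
opening: 0.0156
gripper_force: 35.0
```

```bash
python3 lower.py -0.4 7.5 5 2.5 0
```

```text
t 16.90 yaw 0.02 tilt 10.04 roll -0.00 y-CY 0.2 F(back) [-2.8  0.9 -3.1]
x-LIP,z: [(np.float64(0.1), np.float64(15.4)), (np.float64(11.0), np.float64(13.4)), (np.float64(10.3), np.float64(9.5)), (np.float64(-3.7), np.float64(5.1)), (np.float64(-18.7), np.float64(7.7)), (np.float64(-30.0), np.float64(4.7)), (np.float64(-110.9), np.float64(19.0))]
7.5 turn [-0.508  0.001  0.004] shift pre [-0.006  0.016  0.085] post [-0.006  0.012  0.086]
5.0 turn [-0.5  0.   0. ] shift pre [0.    0.032 0.074] post [0.    0.029 0.075]
2.5 turn [-0.5 -0.  -0. ] shift pre [0.    0.033 0.074] post [0.    0.029 0.075]
0.0 turn [-0.5  0.   0. ] shift pre [-0.     0.033  0.074] post [-0.     0.03   0.075]
```

Still a light −2.8 N against the lip, tracking well. Continuing down to flat.

Request:
move_arm:
  steps:
    - [[-0.25, 0, 0], [0, 0.012, 0.039], 0]
    - [[-0.25, 0, 0], [0, 0.012, 0.039], 0]
    - [[-0.25, 0, 0], [0, 0.014, 0.038], 0]
    - [[-0.25, 0, 0], [0, 0.014, 0.038], 0]
    - [[-0.25, 0, 0], [0, 0.014, 0.037], 0]
    - [[-0.25, 0, 0], [0, 0.014, 0.037], 0]
    - [[-0.25, 0, 0], [0, 0.014, 0.037], 0]
    - [[0, 0, 0], [0, 0, 0], 0]
    - [[0, 0, 0], [0, 0, 0], 0]

```text
time_s: 17.65
ee_pos: [0.4878, 0.2699, -0.0043]
orientation: [-2.024, -2.384, 0.027]
wrist_force: [-1.6, -0.3, -2.8]
opening: 0.016
gripper_force: 35.0
```

```bash
python3 lower.py -0.4 0
```

```text
t 17.65 yaw 0.00 tilt 1.28 roll -0.00 y-CY 0.2 F(back) [-1.6 -0.  -2.8]
x-LIP,z: [(np.float64(0.2), np.float64(16.0)), (np.float64(11.2), np.float64(15.7)), (np.float64(11.1), np.float64(11.8)), (np.float64(-2.1), np.float64(5.2)), (np.float64(-17.3), np.float64(5.6)), (np.float64(-28.0), np.float64(0.8)), (np.float64(-110.2), np.float64(2.7))]
0.0 turn [-0.257  0.001  0.001] shift pre [-0.005 -0.002  0.048] post [-0.005 -0.004  0.048]
```

Request:
move_arm:
  steps:
    - [[-0.13, 0, 0], [0, 0, 0.024], 0]
    - [[-0.127, 0, 0], [0, 0, 0.026], 0]
    - [[0, 0, 0], [0, 0, 0], 0]
    - [[0, 0, 0], [0, 0, 0.01], 0]
    - [[0, 0, 0], [0, 0, 0], 0]
    - [[0, 0, 0], [0, 0, 0], 0]

```text
time_s: 18.15
ee_pos: [0.4882, 0.2701, -0.0057]
orientation: [2.033, 2.394, 0.002]
wrist_force: [-2.3, -0.0, 4.0]
opening: 0.0158
gripper_force: 35.0
```

```bash
python3 lower.py -0.4 0
```

```text
t 18.15 yaw -0.01 tilt -0.09 roll 0.02 y-CY 0.3 F(back) [-2.3  0.4  4. ]
x-LIP,z: [(np.float64(0.1), np.float64(15.9)), (np.float64(11.1), np.float64(15.9)), (np.float64(11.1), np.float64(11.9)), (np.float64(-1.9), np.float64(5.1)), (np.float64(-17.1), np.float64(5.0)), (np.float64(-27.7), np.float64(0.0)), (np.float64(-109.9), np.float64(-0.1))]
0.0 turn [ 0.017 -0.004 -0.001] shift pre [-0.011 -0.018 -0.001] post [-0.011 -0.018 -0.001]
```

Flat and seated, pressing about 7 N on the worktop. Letting go and retreating.

Request:
move_arm:
  steps:
    - [[0, 0, 0], [0, 0, 0], 0.4]
    - [[0, 0, 0], [0, 0, 0], 0.4]
    - [[0, 0, 0], [0, 0, 0], 0.4]
    - [[0, 0, 0], [0, 0, 0], 0.4]
    - [[0, 0, 0], [0, 0, 0], 0.4]
    - [[0, 0, 0], [0, 0, -0.2], 0.4]
    - [[0, 0, 0], [0, 0, -0.5], 0.4]
    - [[0, 0, 0], [0, 0, -0.8], 0.4]
    - [[0, 0, 0], [0, 0, -0.8], 0.4]
    - [[0, 0, 0], [0, 0, -0.8], 0.4]
    - [[0, 0, 0], [0, 0, -0.5], 0.4]
    - [[0, 0, 0], [0, 0, 0], 0.4]
    - [[0, 0, 0], [0, 0, 0], 0.4]

```text
time_s: 19.23
ee_pos: [0.4884, 0.2702, 0.103]
orientation: [2.032, 2.394, 0.005]
wrist_force: [-0.7, -0.1, -1.0]
opening: 0.0363
gripper_force: 0.0
```

```bash
python3 - <<'E'
from h import *
from station import bot,cams
o=bot.get_obs();s=cams.snapshot("wrist");print(o["time_s"],o["ee_pos"].round(3),o["wrist_force"].round(1))
R,p0=cam_wt(s,o);v,u=np.mgrid[40:300,130:430];uv=np.c_[u.ravel(),v.ravel()]
P=Ro.from_euler("z",-B).apply(p0+(rays(s,uv)*s["range_z"][uv[:,1],uv[:,0],None])@R.T)-[LIP,CY,0]
m=(P[:,0]>-.105)&(P[:,0]<-.01)&(abs(P[:,1])<.064)&(abs(P[:,2]-.025)<.008)
c=np.linalg.lstsq(np.c_[P[m,:2],np.ones(m.sum())],P[m,2],rcond=None)[0];print("top plane",c.round(4),m.sum())
m=(P[:,2]>.018)&(P[:,2]<.032)&(P[:,0]>-.13)&(P[:,0]<-.006)
print(cv2.minAreaRect((P[m,:2]*1e3).astype(np.float32)),(P[m].max(0)*1e3).round(1))
cv2.imwrite("pics/w7.png",cv2.resize(s["frame"],(800,600),interpolation=cv2.INTER_CUBIC))
E
```

```text
19.2333 [0.488 0.27  0.103] [-0.7 -0.1 -1. ]
top plane [0.0012 0.0009 0.0253] 8424
((-57.73930358886719, 4.557289123535156), (120.7003173828125, 103.44601440429688), 89.9814453125) [-6.  64.9 31.4]
```

View pics/w7.png

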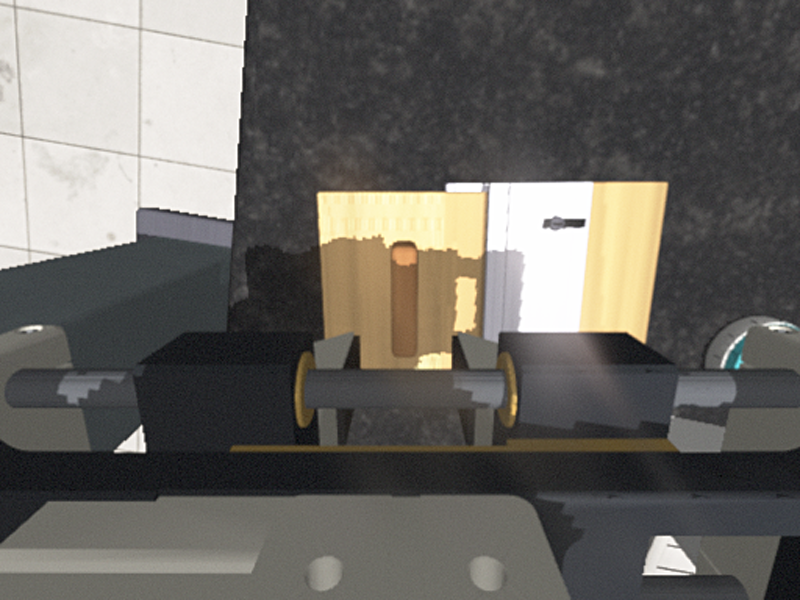

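The front board (318–487, row 190) lies flat, butted to the lip at column 487. Its top plane is level to about 0.1°, and its end sits about 5 mm inside the 140 mm strip's end, as it should. Nothing else was disturbed, so I'm handing in.

```bash
python3 -c "
from station import bot
print(bot.close_job())"
```

```text
the job is handed in; nothing more can be done
None
```

The front board is joined to the back board as one flat deck: it was pushed home against the lip at 20° with about 5 N, lowered flat with its end within about 1 mm of centred, released, and handed in at about 19 s of the 61 s.

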